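Put the bamboo tools away in the steel utensil tray

ROBOT

A 6-joint arm with a two-finger parallel gripper is mounted at the origin on the work surface. World frame = base frame: x ahead of the robot, y to its left, z up, the work surface at z = 0. Lengths are in m, angles in rad, forces in N, time in s.
With the tool pointing down it reaches from about 0.325 to 0.775 m from the base axis. Payload 9.3 kg.
Tool frame: the origin (TCP) lies at the very end of the fingers, on their centre line; the grasp point (between the pads) lies ctrl.tcp_to_grasp behind it (ctrl.tcp_to_grasp is the distance from the TCP to the grasp point, in m); z points along the fingers, y is the line along which they close (so a half turn about z gives the same grasp; the last joint's range is limited). The gripper opens to 85 mm and grips with 20 to 120 N. Pads are 22 mm wide; open, the fingers measure 114 mm over their backs; the gripper's body (76 mm by 85 mm) begins 54 mm behind the grasp point. The pads swing forward as they close: fully open they stand 13 mm farther back than shut.
Start: joints at [-1.374, 0.259, 0.021, 1.334, 0, 1.418], TCP at [0.188, -0.517, 0.231] pointing down, gripper open.
Joint ranges: [-3.04, 3.04], [-0.91, 1.82], [-1.04, 1.36], [-1.92, 1.95], [-1.52, 1.45], [-3.14, 3.14]. Speed limits (rad/s): [2.22, 2.22, 2.79, 3.14, 3.14, 3.14].

INTERFACE

Orientations are given as a 3x3 rotation matrix whose columns are the frame's x, y, z axes.
In Python, from workcell import status, vision, hand_in, ctrl gives the robot as it stands.
- The arm moves only by the shell command python3 -m inch 'ROWS' [OPENING] [FORCE]. ROWS is JSON, a list of rows, each a list of 4 numbers: the shift along the tool's x, y, z in mm, then the turn about the tool's z in degrees. A call has 1 to 20 rows; each row is the pose to reach, as a shift and turn from the pose commanded when the call began, along the tool's axes at that moment; what a row does not reach only later rows make up. A row lasts 1/8 s, in which the tool goes at most 62.5 mm and 10.7 degrees, less where a joint would pass 70% of its speed; a pose out of reach is approached as far as the arm can. A call with a gripper value outside its range is refused whole. OPENING is the closure, from 0 (fully open) to 1 (shut), set as the call begins (- or left out, the last holds). The fingers move at their own pace and stop on an object; FORCE is the grip in N (left out, the last holds). Time passes only in rows, so rows that repeat a pose let the fingers close. It gives the time, the measured TCP pose, the force, the opening and the grip force at its end, in the units of the state.
- status.get_obs(): the state, without advancing time (a new reading comes with each control period).
- vision.get_image(name): name is "scene" or "top"; returns a dict with "frame" (420x560x3 uint8, red, green, blue), "fx", "fy", "cx", "cy" (pixels), "k1" (the pictures are not rectified: a ray, as slopes to the right and down, at radius r is drawn at 1 + k1 r^2 times it, then the intrinsics apply), "R" (3x3) and "t" (3): a world point X has camera coordinates R X + t. Camera axes: x right, y down, z forward; pixel columns grow to the right and rows downward; lengths in m; the calibration is good to about 2 mm. A picture is of the moment at which its call begins. There is no depth.
- hand_in(): hands the job in; it is judged then, once.
The state is a dict: "t": time; "joints": joint angles; "joint_vel": joint speeds; "joint_torque": joint torques, N m; "position": TCP position; "ee_rot": TCP orientation; "wrist_force": force on the tool from outside, world axes, zero at the start; "torque": the same for the moment, N m; "finger_gap": finger opening in m; "grasp_force": force on a finger pad.
Only numpy, scipy, OpenCV 4.12 (cv2) and the standard library are available. Lean on these libraries where they do the work, as an engineer would, in place of code of your own. Each camera call takes 0.05 s, during which the arm holds its last target. There are 200 camera calls.

TASK

Put the two bamboo tools away in the steel utensil tray: lay the round-bladed rice paddle flat and straight along the empty long compartment, and the short square-bladed scraper flat and straight along the crossways compartment at the tray's end. Either way round will do, but set them down gently rather than dropping them, let go, and leave the wooden spoon in its compartment as it is.

Things in the scene. Friction and masses are not known exactly. Their poses are not given: they have to be found in the camera images.
- tray: Steel utensil tray, fixed, 327 (x) x 212 (y) mm; floor 3 mm thick, walls 4 mm thick and 20 mm high over the surface. Origin: centre of underside, on the surface; z up. Two long compartments, each 225 (x) x 100 (y) mm inside: the empty one centred at x -47, y +52 mm, the spoon's at x -47, y -52. Crossways compartment at the +x end: 90 (x) x 204 (y) mm inside, centred at x +114.5, y 0.
- paddle: Bamboo rice paddle lying flat, 190 mm long, 60 g. Origin: mid-length, on the underside; x points to the blade, z up. Handle 20 mm wide (y), 10 mm thick, from x -95 to +20 mm; round flat blade up to 62 mm wide, 6 mm thick, from there to x +95. Balances near x +15 mm; grip across the handle at about x -5 mm.
- scraper: Short bamboo pan scraper lying flat, 150 mm long, 50 g. Origin: mid-length, on the underside; x points to the blade, z up. Handle 20 mm wide (y), 10 mm thick, from x -75 to +20 mm; square blade 55 x 55 x 6 mm from there to x +75. Balances near x +10 mm; grip across the handle at about x -5 mm. (The much longer, narrow bamboo stirrer is not part of the job.)
- spoon: Wooden spoon, 189 mm long, bowl 42 mm wide, 8 mm thick, lying loose in the tray's long compartment on the tray's -y side; to be left there. Origin: on its underside, 100 mm from the handle's end; x points to the bowl, z up.
Mind the look-alikes: they are no part of the job. Leave any blue look-alike of the paddle alone.

How it is judged:
By the outcome, as a careful person would: the job done as asked, in the order asked, and still so for the second after the job is handed in, with the robot touching nothing.
It also fails if it takes over 51 s, if anything falls off the work surface, if the arm or the gripper's body presses on something with over 40 N, if the wrist force passes 120 N, or if a joint passes its speed limit or range.

## Working session

There is one attempt and no reset: what is moved stays moved. The work goes in short steps, Python scripts to look and compute and a shell command to move; the robot and the scene stay as the last step left them, time stands still between calls to the robot, and variables do not carry over. Pictures are saved under pics/ and viewed, at most 10 in all, crops included, and the job is handed in when it is done.

```bash
mkdir -p pics; ls
python3 - <<'E'
from workcell import status, vision, ctrl
import cv2, numpy as np
o=status.get_obs(); print(o['t'],o['position'],np.round(o['ee_rot'],3).tolist(),o['finger_gap'],ctrl.tcp_to_grasp)
for n in ('scene','top'):
    d=vision.get_image(n); np.savez(f'{n}0.npz',**d); cv2.imwrite(f'pics/{n}0.png',d['frame'][:,:,::-1])
    print(n,d['fx'],d['k1'],(-np.array(d['R']).T@d['t']).round(3),np.round(d['R'],2).tolist())
E
```

```text
pics
0.0 [ 0.18844452 -0.51641623  0.23067502] [[0.939, 0.343, -0.0], [0.343, -0.939, 0.001], [0.0, -0.001, -1.0]] 0.08530165091908541 0.0187
scene 379.96064560176103 -0.051422009778516804 [ 1.138 -0.208  0.586] [[0.18, 0.98, -0.01], [0.6, -0.12, -0.79], [-0.78, 0.13, -0.61]]
top 546.2351113966348 -0.11760624958437838 [ 0.37  -0.067  1.103] [[-0.01, -1.0, 0.01], [-1.0, 0.01, -0.06], [0.06, -0.01, -1.0]]
```

View pics/top0.png

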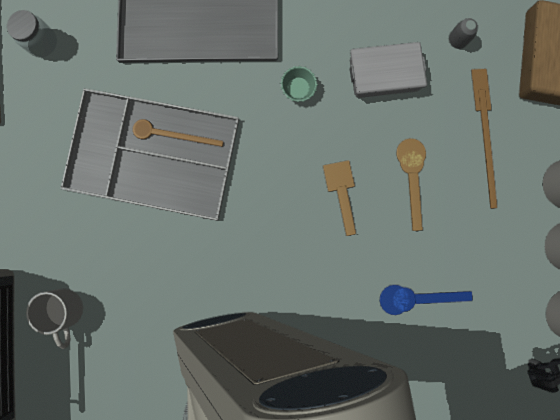

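View pics/scene0.png

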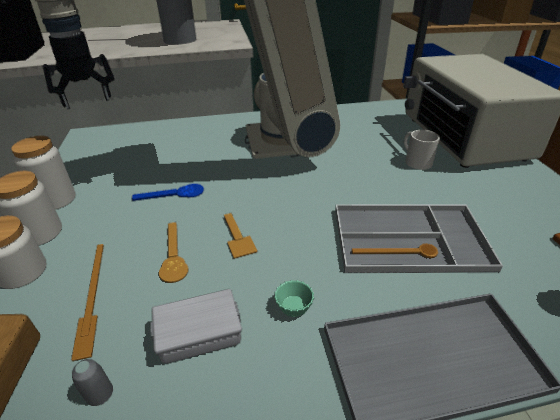

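The top view shows the tray at (63–240, 91–219). The crossways compartment is on its left and the empty long compartment is at the bottom. The scraper is at (338,198), the paddle at (413,185), and the look-alikes (stirrer, blue paddle) are on the right and below. Next I'll measure these.

```bash
cat > h.py <<'E'
import numpy as np, cv2
def ray(d,uv,z):
    uv=np.atleast_2d(uv).astype(float)
    K=np.array([[d['fx'],0,d['cx']],[0,d['fy'],d['cy']],[0,0,1]],float)
    n=cv2.undistortPoints(uv.reshape(-1,1,2),K,np.array([float(d['k1']),0,0,0,0]),None,None,None).reshape(-1,2)
    R=np.array(d['R']);c=-R.T@d['t']; w=np.c_[n,np.ones(len(n))]@R
    return (c+w*((z-c[2])/w[:,2])[:,None])[:,:2]
def proj(d,X):
    p=np.atleast_2d(X)@np.array(d['R']).T+d['t']; n=p[:,:2]/p[:,2:]
    n=n*(1+d['k1']*(n**2).sum(1))[:,None]
    return n*[d['fx'],d['fy']]+[d['cx'],d['cy']]
def orange(d):
    h=cv2.cvtColor(np.ascontiguousarray(d['frame']),cv2.COLOR_RGB2HSV)
    m=cv2.inRange(h,(7,100,60),(28,255,255))
    return cv2.morphologyEx(m,cv2.MORPH_CLOSE,np.ones((5,5)))
def tools(d,z=0.008):
    out=[]
    for c in cv2.findContours(orange(d),cv2.RETR_EXTERNAL,cv2.CHAIN_APPROX_NONE)[0]:
        if cv2.contourArea(c)<200: continue
        uv=c.reshape(-1,2); P=ray(d,uv,z)
        out.append((uv.mean(0).round(),P))
    return out
def axis(P):
    # outline filled-area frame: direction by min-area rect, blade by the wide end
    (c,s,a)=cv2.minAreaRect((P*1000).astype(np.float32)); b=cv2.boxPoints((c,s,a))/1000
    e=b[1]-b[0]; f=b[2]-b[1]; x=e if np.hypot(*e)>np.hypot(*f) else f
    x=x/np.hypot(*x); c=np.array(c)/1000; y=np.array([-x[1],x[0]]); q=(P-c)@np.c_[x,y]
    wid=lambda k:np.ptp(q[k,1])
    if wid(q[:,0]<-.03)>wid(q[:,0]>.03): x,y,q=-x,-y,-q
    # handle centre line: fit both edges
    h=q[(q[:,0]<.005)&(q[:,0]>q[:,0].min()+.008)]
    l=np.polyfit(*h[h[:,1]>np.median(h[:,1])].T,1) if len(h)>4 else [0,0]
    lo=np.polyfit(*h[h[:,1]<=np.median(h[:,1])].T,1) if len(h)>4 else [0,0]
    m=(l+lo)/2; ang=np.arctan2(x[1],x[0])+np.arctan(m[0])
    return c,np.degrees(ang),np.ptp(q[:,0]),np.ptp(q[:,1]),c+x*-.005+y*(m[1]-.005*m[0]),(l-lo)[1]
E
python3 - <<'E'
from h import *
for n in('top','scene'):
    d=dict(np.load(n+'0.npz'))
    for uv,P in tools(d): 
        try: r=axis(P)
        except Exception as e: print(uv,e); continue
        print(n,uv,'c',r[0].round(4),'ang',r[1].round(1),'L,W',np.round(r[2:4],3),'grip',r[4].round(4),'hw',r[5].round(3))
d=dict(np.load('top0.npz'))
C=np.array([[84,91],[240,119],[218,219],[63,188]],np.float32)
g=cv2.cvtColor(d['frame'],cv2.COLOR_RGB2GRAY)
W=ray(d,C,.02); print(W.round(4),W.mean(0),[np.hypot(*(W[i]-W[i-1])).round(4) for i in range(4)])
for a,b in((1,0),(2,3),(1,2),(0,3)): v=W[b]-W[a]; print(a,b,np.degrees(np.arctan2(v[1],v[0])))
cv2.imwrite('pics/tray.png',cv2.resize(d['frame'][80:230,55:250,::-1],None,fx=4,fy=4,interpolation=cv2.INTER_CUBIC))
E
```

```text
top [343. 195.] c [ 0.4599 -0.1975] ang 10.0 L,W [0.148 0.053] grip [ 0.4552 -0.1994] hw 0.018
top [413. 183.] c [ 0.4886 -0.3367] ang 3.1 L,W [0.186 0.058] grip [ 0.4834 -0.3423] hw 0.018
top [176. 135.] c [0.5974 0.137 ] ang 79.9 L,W [0.185 0.038] grip [0.5892 0.1328] hw 0.008
top [486. 136.] c [ 0.5861 -0.4971] ang 3.8 L,W [0.291 0.033] grip [ 0.5812 -0.4984] hw 0.011
top [542.  51.] c [ 0.7836 -0.6284] ang 172.0 L,W [0.221 0.088] grip [ 0.7882 -0.6338] hw 0.077
scene [ 11. 359.] c [ 0.703  -0.5994] ang -175.1 L,W [0.216 0.066] grip [ 0.7095 -0.603 ] hw 0.057
scene [ 90. 305.] c [ 0.5893 -0.4977] ang 3.9 L,W [0.296 0.034] grip [ 0.5843 -0.4982] hw 0.013
scene [395. 250.] c [0.5966 0.1371] ang 79.8 L,W [0.187 0.044] grip [0.5887 0.1329] hw 0.013
scene [172. 254.] c [ 0.4925 -0.3392] ang 2.5 L,W [0.194 0.058] grip [ 0.4875 -0.3431] hw 0.018
scene [  8. 229.] c [ 0.3338 -0.7434] ang 26.8 L,W [0.134 0.05 ] grip [ 0.3297 -0.7468] hw 0.053
scene [238. 237.] c [ 0.4635 -0.1992] ang 11.5 L,W [0.155 0.054] grip [ 0.4584 -0.1992] hw 0.018
scene [ 16. 184.] c [ 0.1194 -0.8002] ang 27.1 L,W [0.152 0.096] grip [ 0.115  -0.8027] hw 0.104
scene [ 32. 146.] c [-0.116 -0.836] ang 18.1 L,W [0.169 0.121] grip [-0.1173 -0.8439] hw 0.138
scene [508.  34.] c [-1.2469  1.6505] ang -55.2 L,W [1.253 0.807] grip [-1.2003  1.7102] hw 0.396
[[0.6836 0.3313]
 [0.6206 0.0094]
 [0.4193 0.053 ]
 [0.4835 0.3694]] [0.55172594 0.19078364] [np.float64(0.2037), np.float64(0.328), np.float64(0.206), np.float64(0.3229)]
1 0 78.93491419668821
2 3 78.53514460110749
1 2 167.77579863318954
0 3 169.21253367910865
```

View pics/tray.png

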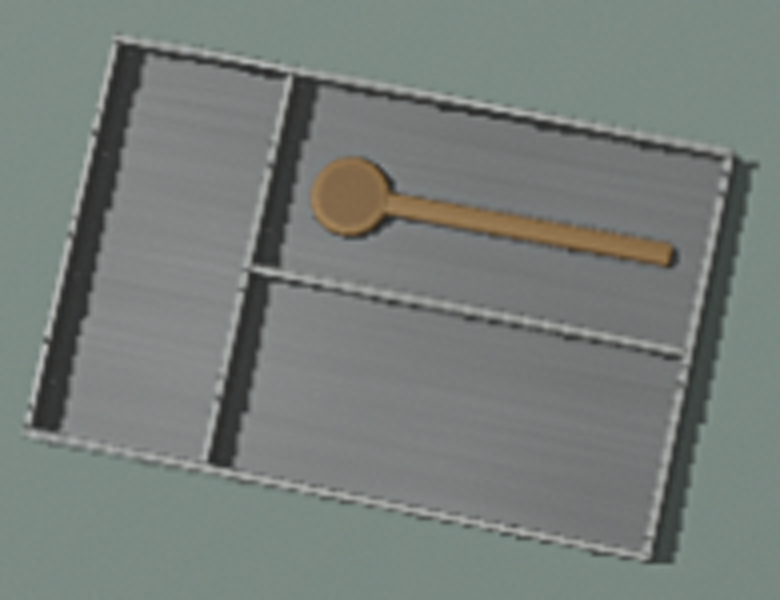

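The crop shows clean rim corners at (115,38), (733,155), (650,560) and (25,433). The spoon lies in the upper compartment.

```bash
cat > go.py <<'E'
import sys,numpy as np
from workcell import status
def go(x,y,z,h,o=None):
    o=o or status.get_obs(); R=np.array(o['ee_rot']); s=R.T@(np.array([x,y,z])-o['position'])*1000
    h0=np.degrees(np.arctan2(R[1,0],R[0,0])); print('t',round(o['t'],2),'h0',h0.round(1),'shift',s.round(1),'turn',round(-((h-h0+180)%360-180),1))
if __name__=='__main__': go(*map(float,sys.argv[1:5]))
E
python3 - <<'E'
from h import *
from go import go
d=dict(np.load('top0.npz'))
C=(np.array([[115,38],[733,155],[650,560],[25,433]])+.5)/4-.5+[55,80]
W=ray(d,C,.02); c=W.mean(0); a=[np.degrees(np.arctan2(*(W[b]-W[a])[::-1])) for a,b in((1,0),(2,3))]; b2=[np.degrees(np.arctan2(*(W[b]-W[a])[::-1])) for a,b in((1,2),(0,3))]
print(W.round(4),c,a,b2,[np.hypot(*(W[i]-W[i-1])).round(4) for i in range(4)])
A=np.radians(np.mean(a+[x-90 for x in b2])); R=np.array([[np.cos(A),-np.sin(A)],[np.sin(A),np.cos(A)]]); print(np.degrees(A))
print('paddle place',c+R@[-.052,.052],'scraper place',c+R@[.1145,.005])
# check: divider junction, seen in crop at (250,268) = tray (67.5,0)
print(ray(d,(np.array([[250,268]])+.5)/4-.5+[55,80],.02), c+R@[.0675,0])
ds=dict(np.load('scene0.npz')); print('scene corners',proj(ds,np.c_[W,[.02]*4]).round())
go(.4853,-.3428,.06,2.8)
E
```

```text
[[0.6876 0.3328]
 [0.6219 0.0137]
 [0.418  0.0547]
 [0.4837 0.3739]] [0.55281884 0.19378146] [np.float64(78.37683493687076), np.float64(78.36765434794295)] [np.float64(168.6104059209888), np.float64(168.58893183818748)] [np.float64(0.2079), np.float64(0.3258), np.float64(0.208), np.float64(0.3259)]
78.4859567609975
paddle place [0.49148568 0.15320754] scraper place [0.57077459 0.30697528]
[[0.56665689 0.25859513]] [0.56629239 0.25992308]
scene corners [[502. 265.]
 [345. 265.]
 [336. 204.]
 [466. 204.]]
t 0.1 h0 20.0 shift [338.3 -61.2 170.9] turn 17.2
```

```bash
python3 -m inch '[[25,-5,10,3],[75,-14,35,8],[135,-25,70,13],[195,-36,105,17.2],[250,-46,130,17.2],[295,-54,150,17.2],[325,-59,165,17.2],[338,-61,171,17.2],[338,-61,171,17.2],[338,-61,171,17.2]]' 0.4 40
python3 - <<'E'
from h import *
from go import go
from workcell import vision
d=vision.get_image('scene'); np.savez('scene1.npz',**d)
cv2.imwrite('pics/s1.png',cv2.resize(d['frame'][120:320,80:330,::-1],None,fx=3,fy=3))
go(.4853,-.3428,.002,2.8)
E
```

```text
t: 1.35
position: [0.4844, -0.3444, 0.0609]
ee_rot: [[0.999, 0.048, 0.0], [0.048, -0.999, -0.001], [0.0, 0.001, -1.0]]
wrist_force: [-0.7, 0.3, -0.1]
finger_gap: 0.0514
grasp_force: 0.0
t 1.4 h0 2.8 shift [ 1.  -1.8 59. ] turn -0.0
```

View pics/s1.png

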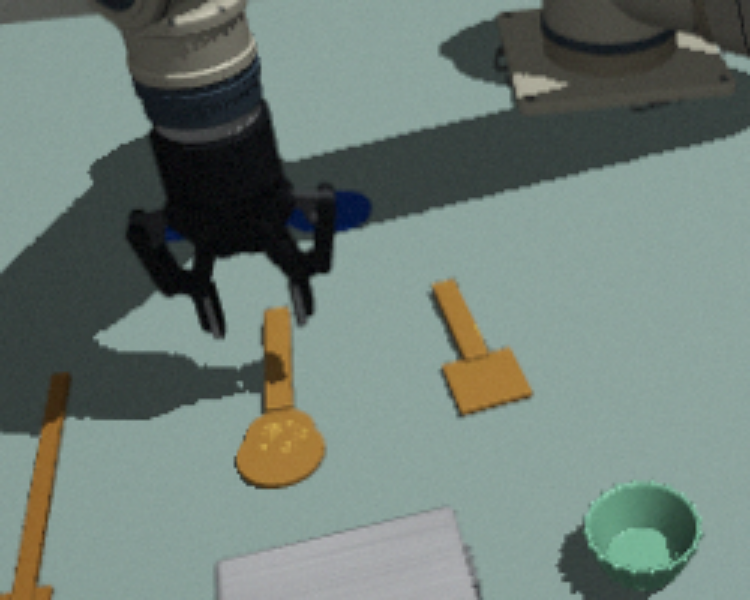

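The fingers straddle the paddle handle, which runs from (278,310) to (278,405) in the crop. Next: descend and close.

```bash
python3 -m inch '[[1,-2,20,0],[1,-2,42,0],[1,-2,54,0],[1,-2,58.5,0],[1,-2,58.5,0],[1,-2,58.5,0]]' 0.4 40
python3 -m inch '[[0,0,0,0],[0,0,0,0],[0,0,0,0],[0,0,0,0],[0,0,0,0],[0,0,0,0]]' 1 40
```

```text
t: 2.15
position: [0.4863, -0.3419, 0.0025]
ee_rot: [[0.999, 0.049, 0.001], [0.049, -0.999, -0.001], [0.001, 0.001, -1.0]]
wrist_force: [0.2, -0.4, 0.3]
finger_gap: 0.0511
grasp_force: 0.0
t: 2.9
position: [0.4862, -0.3417, 0.0023]
ee_rot: [[0.999, 0.05, 0.001], [0.05, -0.999, -0.001], [0.001, 0.001, -1.0]]
wrist_force: [-0.3, 0.7, 5.7]
finger_gap: 0.0189
grasp_force: 39.8
```

```bash
python3 -m inch '[[0,0,-8,0],[0,0,-30,0],[0,0,-60,0],[0,0,-85,0],[0,0,-98,0],[0,0,-98,0],[0,0,-98,0]]' 1 60
python3 - <<'E'
from h import *
from go import go
from workcell import vision
d=vision.get_image('scene'); t=vision.get_image('top')
cv2.imwrite('pics/s2.png',np.hstack([cv2.resize(x['frame'][a:a+200,b:b+200,::-1],None,fx=2,fy=2) for x,a,b in((d,90,80),(t,80,320))]))
go(.4915,.1532,.1,78.5)
E
```

```text
t: 3.78
position: [0.4856, -0.3411, 0.0988]
ee_rot: [[0.999, 0.05, -0.001], [0.05, -0.999, 0.001], [-0.001, -0.001, -1.0]]
wrist_force: [0.1, -0.2, -1.2]
finger_gap: 0.0172
grasp_force: 58.7
t 3.88 h0 2.8 shift [  30.4 -493.5   -0.7] turn -75.7
```

View pics/s2.png

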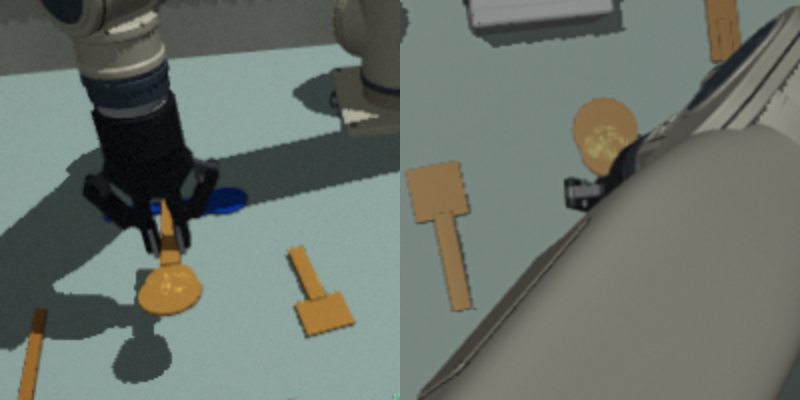

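The paddle is lifted and looks level, with its blade in the scene crop at (170,290). Next: carry it over.

```bash
python3 -m inch '[[2,-12,0,-3],[4,-40,0,-8],[7,-85,0,-16],[10,-135,0,-25],[13,-190,0,-34],[16,-245,0,-43],[19,-300,0,-52],[22,-350,0,-60],[25,-400,0,-67],[28,-440,0,-72],[29,-470,0,-75],[30,-487,0,-75.7],[30,-493,0,-75.7],[30,-493,0,-75.7],[30,-493,0,-75.7],[30,-493,0,-75.7]]' 1 60
python3 - <<'E'
from h import *
from go import go
from workcell import vision
d=vision.get_image('scene'); t=vision.get_image('top'); np.savez('scene3.npz',**d)
cv2.imwrite('pics/s3.png',np.hstack([cv2.resize(d['frame'][130:290,310:510,::-1],None,fx=2,fy=2),cv2.resize(t['frame'][80:240,50:250,::-1],None,fx=2,fy=2)]))
go(.4915,.1532,.006,78.5)
E
```

```text
t: 5.88
position: [0.4917, 0.1516, 0.0998]
ee_rot: [[0.2, 0.98, 0.0], [0.98, -0.2, -0.0], [-0.0, 0.0, -1.0]]
wrist_force: [-0.2, 0.5, -0.8]
finger_gap: 0.018
grasp_force: 58.7
t 5.97 h0 78.5 shift [ 1.3 -0.4 93.8] turn -0.0
```

View pics/s3.png

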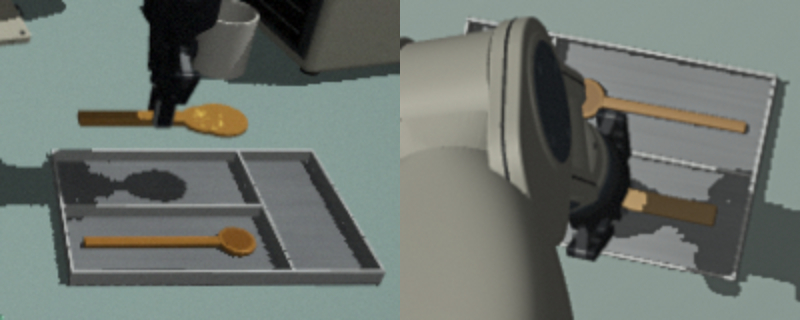

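The paddle hangs over the empty compartment, parallel to it, and its handle is visible from above. Next: lower it gently.

```bash
python3 -m inch '[[1,0,10,0],[1,0,32,0],[1,0,55,0],[1,0,72,0],[1,0,82,0],[1,0,86,0],[1,0,86,0]]' 1 60
python3 - <<'E'
from h import *
from workcell import vision
d=vision.get_image('scene')
A=np.radians(78.5);x=np.array([np.cos(A),np.sin(A)]);c=np.array([.4915,.1532])+.005*x
for uv,P in tools(d,.018):
    if 320<uv[0]<470 and 180<uv[1]<290: q=(P-c)@np.c_[x,[-x[1],x[0]]]; print(uv,q.min(0).round(4),q.max(0).round(4))
E
python3 -m inch '[[0,0,2,0],[0,0,4,0],[0,0,6,0],[0,0,7,0],[0,0,7,0]]' 1 60
```

```text
t: 6.85
position: [0.4918, 0.1534, 0.0138]
ee_rot: [[0.199, 0.98, 0.0], [0.98, -0.199, -0.0], [0.0, 0.0, -1.0]]
wrist_force: [-0.1, -0.7, 0.0]
finger_gap: 0.0179
grasp_force: 58.7
[395. 250.] [-0.0968 -0.1313] [ 0.0875 -0.0877]
[408. 219.] [ 0.0077 -0.0367] [0.0921 0.0272]
t: 7.52
position: [0.4917, 0.1534, 0.0067]
ee_rot: [[0.199, 0.98, -0.0], [0.98, -0.199, 0.0], [-0.0, -0.0, -1.0]]
wrist_force: [0.8, -0.7, -0.3]
finger_gap: 0.0182
grasp_force: 58.7
```

```bash
python3 -m inch '[[0,0,0.5,0],[0,0,1,0],[0,0,1.5,0],[0,0,1.5,0]]' 1 60
```

```text
t: 8.02
position: [0.4917, 0.1534, 0.0054]
ee_rot: [[0.199, 0.98, 0.0], [0.98, -0.199, 0.0], [0.0, 0.0, -1.0]]
wrist_force: [-1.1, -0.6, 2.9]
finger_gap: 0.018
grasp_force: 59.0
```

Contact with the floor is felt. I'll release slowly with a partial opening, then rise.

```bash
python3 -m inch '[[0,0,0,0],[0,0,0,0],[0,0,0,0],[0,0,0,0]]' 0.55 20
python3 -m inch '[[0,0,-5,0],[0,0,-20,0],[0,0,-50,0],[0,0,-80,0],[0,0,-95,0],[0,0,-95,0]]' 0.4
python3 go.py .457 -.1993 .07 190.7
```

```text
t: 8.52
position: [0.4917, 0.1534, 0.0053]
ee_rot: [[0.199, 0.98, -0.0], [0.98, -0.199, -0.0], [-0.0, -0.0, -1.0]]
wrist_force: [0.3, 0.2, 0.5]
finger_gap: 0.0384
grasp_force: 0.0
t: 9.28
position: [0.4923, 0.1535, 0.1014]
ee_rot: [[0.199, 0.98, 0.002], [0.98, -0.199, 0.0], [0.001, 0.002, -1.0]]
wrist_force: [0.3, -0.0, -0.1]
finger_gap: 0.0513
grasp_force: 0.0
t 9.28 h0 78.5 shift [-352.8   35.4   31.2] turn -112.2
```

```bash
python3 -m inch '[[-12,1,0,-5],[-42,4,0,-14],[-90,9,2,-24],[-140,14,5,-34],[-190,19,10,-44],[-240,24,15,-54],[-285,29,20,-64],[-320,32,25,-74],[-342,34,29,-84],[-352,35,31,-94],[-353,35,31,-104],[-353,35,31,-112.2],[-353,35,31,-112.2],[-353,35,31,-112.2]]' 0.4 40
python3 - <<'E'
from h import *
from go import go
from workcell import vision
d=vision.get_image('scene'); t=vision.get_image('top')
go(.457,-.1993,.0025,190.7)
cv2.imwrite('pics/s4.png',np.hstack([cv2.resize(d['frame'][100:300,130:510,::-1],None,fx=2,fy=2)]))
c=np.array([.55282,.19378]);A=np.radians(78.5);R=np.array([[np.cos(A),-np.sin(A)],[np.sin(A),np.cos(A)]])
for z,dd in((.01,d),(.01,t)):
  for uv,P in tools(dd,z):
    q=(P-c)@R
    if abs(q[:,0]).max()<.17 and abs(q[:,1]).max()<.12: r=axis(P);print('tray frame',uv,(r[0]-c)@R,r[1:4])
  for uv,P in tools(dd):
    r=axis(P)
    if np.hypot(*(r[0]-[.46,-.198]))<.03: print('scraper',r)
E
```

```text
t: 11.02
position: [0.4556, -0.1993, 0.0687]
ee_rot: [[-0.983, -0.183, -0.001], [-0.183, 0.983, 0.001], [0.001, 0.001, -1.0]]
wrist_force: [0.2, 0.3, 0.1]
finger_gap: 0.0513
grasp_force: 0.0
t 11.12 h0 -169.4 shift [-1.2 -0.1 66.5] turn -0.1
tray frame [395. 250.] [-0.04844417 -0.04885525] (np.float64(78.47690503655046), np.float64(0.1868416037903718), np.float64(0.04418817234293565))
tray frame [385. 221.] [-0.04892017  0.04752907] (np.float64(78.96080206734736), np.float64(0.18653782890298545), np.float64(0.06001402717084546))
scraper (array([ 0.46349237, -0.19918114]), np.float64(11.493014852700046), np.float64(0.15524335191608912), np.float64(0.053990083688088594), array([ 0.45838398, -0.19910648]), np.float64(0.018032172730097055))
tray frame [166. 183.] [-0.04742291  0.06049725] (np.float64(77.72529986558224), np.float64(0.18492796123214825), np.float64(0.05778070328714825))
tray frame [176. 135.] [-0.04744148 -0.05471575] (np.float64(79.92082179327343), np.float64(0.18444338287417975), np.float64(0.03801526957796644))
```

View pics/s4.png

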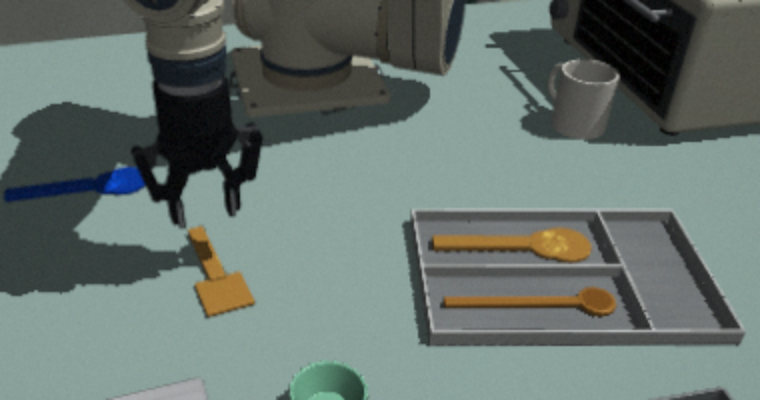

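The paddle lies flat, straight and centred in its compartment, and the spoon hasn't moved. The gripper is above the scraper handle at (205,240) in the crop.

```bash
python3 -m inch '[[-1,0,20,0],[-1,0,45,0],[-1,0,60,0],[-1,0,66,0],[-1,0,66,0],[-1,0,66,0]]' 0.4 40
python3 -m inch '[[0,0,0,0],[0,0,0,0],[0,0,0,0],[0,0,0,0],[0,0,0,0]]' 1 60
python3 -m inch '[[0,0,-8,0],[0,0,-30,0],[0,0,-60,0],[0,0,-85,0],[0,0,-98,0],[0,0,-98,0],[0,0,-98,0]]' 1 60
python3 go.py .5708 .307 .1 168.5
```

```text
t: 11.88
position: [0.4573, -0.1996, 0.0039]
ee_rot: [[-0.983, -0.186, 0.001], [-0.186, 0.983, -0.001], [-0.001, -0.001, -1.0]]
wrist_force: [-0.4, 0.6, 0.9]
finger_gap: 0.0512
grasp_force: 0.0
t: 12.5
position: [0.4571, -0.1995, 0.0039]
ee_rot: [[-0.982, -0.186, 0.001], [-0.186, 0.982, -0.001], [-0.001, -0.001, -1.0]]
wrist_force: [-2.1, 0.2, 6.3]
finger_gap: 0.0177
grasp_force: 58.8
t: 13.38
position: [0.4565, -0.1991, 0.1004]
ee_rot: [[-0.982, -0.186, -0.001], [-0.186, 0.982, 0.001], [0.001, 0.001, -1.0]]
wrist_force: [0.6, -0.5, -1.2]
finger_gap: 0.0178
grasp_force: 58.9
t 13.38 h0 -169.3 shift [-206.7  475.9    0.7] turn 22.2
```

```bash
python3 -m inch '[[-5,12,0,1],[-17,40,0,3],[-37,85,0,6],[-59,135,0,9],[-82,190,0,12],[-106,245,0,15],[-130,300,0,17],[-152,350,0,19],[-174,400,0,21],[-191,440,0,22],[-202,465,0,22.2],[-206,474,0,22.2],[-207,476,0,22.2],[-207,476,0,22.2],[-207,476,0,22.2],[-207,476,0,22.2]]' 1 60
python3 - <<'E'
from h import *
from go import go
from workcell import vision
d=vision.get_image('scene'); t=vision.get_image('top')
cv2.imwrite('pics/s5.png',np.hstack([cv2.resize(d['frame'][130:290,310:510,::-1],None,fx=2,fy=2),cv2.resize(t['frame'][80:240,50:250,::-1],None,fx=2,fy=2)]))
go(.5708,.307,.013,168.5)
E
```

```text
t: 15.38
position: [0.5716, 0.3062, 0.1015]
ee_rot: [[-0.98, 0.199, 0.0], [0.199, 0.98, 0.0], [-0.0, 0.0, -1.0]]
wrist_force: [0.1, -0.3, -0.2]
finger_gap: 0.0179
grasp_force: 58.9
t 15.47 h0 168.5 shift [ 1.   0.3 88.5] turn 0.0
```

View pics/s5.png

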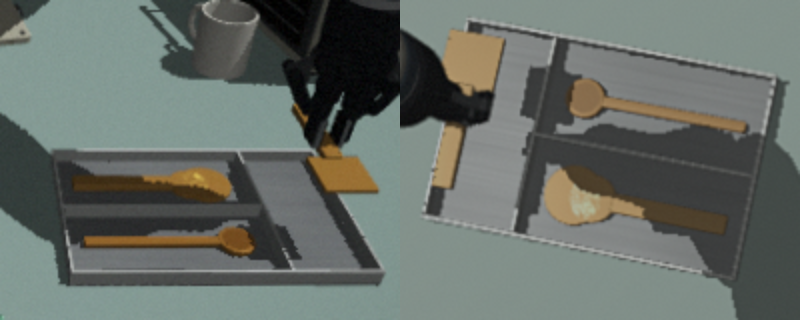

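The scraper is held level and parallel to the crossways compartment. Its leftward offset in the top view matches parallax at 0.1 m height. Next: lower it.

```bash
python3 -m inch '[[1,0,10,0],[1,0,32,0],[1,0,55,0],[1,0,72,0],[1,0,82,0],[1,0,88,0],[1,0,90,0],[1,0,91,0],[1,0,91,0]]' 1 60
python3 -m inch '[[0,0,1,0],[0,0,2,0],[0,0,3,0],[0,0,3,0]]' 1 60
```

```text
t: 16.6
position: [0.5708, 0.3072, 0.0107]
ee_rot: [[-0.98, 0.199, 0.001], [0.199, 0.98, 0.0], [-0.001, 0.0, -1.0]]
wrist_force: [-1.0, -0.9, -0.8]
finger_gap: 0.0177
grasp_force: 58.9
t: 17.1
position: [0.5705, 0.307, 0.0072]
ee_rot: [[-0.98, 0.199, -0.0], [0.199, 0.98, -0.0], [0.0, -0.0, -1.0]]
wrist_force: [-0.7, -0.9, -0.5]
finger_gap: 0.0177
grasp_force: 58.9
```

```bash
python3 -m inch '[[0,0,0.5,0],[0,0,1,0],[0,0,1.3,0],[0,0,1.3,0]]' 1 60
```

```text
t: 17.6
position: [0.5706, 0.3071, 0.007]
ee_rot: [[-0.98, 0.199, 0.001], [0.199, 0.98, 0.0], [-0.001, 0.0, -1.0]]
wrist_force: [-2.9, -1.1, 8.8]
finger_gap: 0.0174
grasp_force: 60.0
```

Contact at 9 N. Release and rise, then check.

```bash
python3 -m inch '[[0,0,0,0],[0,0,0,0],[0,0,0,0],[0,0,0,0]]' 0.55 20
python3 -m inch '[[0,0,-5,0],[0,0,-20,0],[0,0,-50,0],[0,0,-90,0],[0,0,-120,0],[-20,-40,-135,0],[-35,-90,-140,0],[-50,-140,-140,0],[-60,-190,-140,0],[-65,-240,-140,0],[-70,-280,-140,0],[-70,-300,-140,0],[-70,-300,-140,0],[-70,-300,-140,0]]' 0.5
python3 - <<'E'
from h import *
from workcell import vision
d=vision.get_image('scene'); t=vision.get_image('top')
cv2.imwrite('pics/s6.png',np.hstack([cv2.resize(d['frame'][130:290,310:510,::-1],None,fx=2,fy=2),cv2.resize(t['frame'][80:240,50:250,::-1],None,fx=2,fy=2)]))
c=np.array([.55282,.19378]);A=np.radians(78.5);R=np.array([[np.cos(A),-np.sin(A)],[np.sin(A),np.cos(A)]])
for dd in(d,t):
  for uv,P in tools(dd,.01):
    q=(P-c)@R
    if abs(q[:,0]).max()<.17 and abs(q[:,1]).max()<.12: r=axis(P);print('tray frame',uv,((r[0]-c)@R).round(4),np.round(r[1]-78.5,1),np.round(r[2:4],3))
E
```

```text
t: 18.1
position: [0.5705, 0.3071, 0.0058]
ee_rot: [[-0.98, 0.199, -0.0], [0.199, 0.98, -0.0], [0.0, -0.0, -1.0]]
wrist_force: [-0.4, 0.1, -0.1]
finger_gap: 0.0386
grasp_force: 0.0
t: 19.85
position: [0.5797, 0.0, 0.1464]
ee_rot: [[-0.98, 0.198, 0.0], [0.198, 0.98, 0.0], [-0.0, 0.0, -1.0]]
wrist_force: [-0.1, -0.5, -0.2]
finger_gap: 0.0428
grasp_force: 0.0
tray frame [395. 250.] [-0.0484 -0.0489] -0.0 [0.187 0.044]
tray frame [463. 240.] [ 1.13e-01 -1.00e-04] -89.7 [0.155 0.055]
tray frame [385. 222.] [-0.0491  0.0475] 1.0 [0.186 0.06 ]
tray frame [ 97. 141.] [0.1129 0.0018] -87.2 [0.148 0.054]
```

View pics/s6.png

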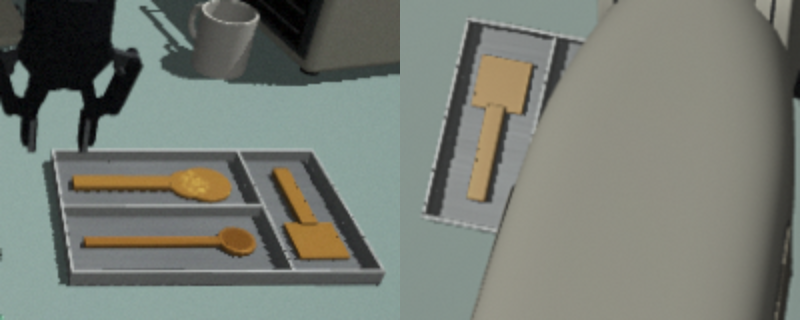

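Both tools lie flat, straight and centred in their compartments. The paddle is at (150,183), the scraper at (312,215), and the spoon is where it was. The gripper is clear of everything, so I'm handing in.

```bash
python3 -c "
from workcell import hand_in
print(hand_in())"
```

```text
the job is handed in; nothing more can be done
None
```

The paddle lies in the empty long compartment and the scraper in the crossways one, both flat, straight and released after a gentle set-down; the spoon is where it was, and I handed the job in at about 20 s.

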